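# Find the 10 mm absorber glass by feel and press it home in the sprung holder

## Robot

A 6-joint arm with a two-finger parallel gripper is mounted at the origin on a cart in front of the work surface, level with it; the furniture and walls round the work are solid. World frame = base frame: x ahead of the robot, y to its left, z up, the work surface at z = 0. Lengths are in mm, angles in rad, forces in N, time in s.
With the tool pointing down it reaches from about 350 to 850 mm from the base axis. Payload 8.1 kg.
Tool frame: the origin (TCP) lies midway between the tips of the shut fingers; the grasp point (between the pads) lies 19 mm behind it; z points along the fingers, y is the line along which they close (so a half turn about z gives the same grasp; the last joint's range is limited). The gripper opens to 85 mm and grips with 20 to 120 N. Pads are 22 mm wide; open, the fingers measure 114 mm over their backs; the gripper's body (76 mm by 85 mm) begins 54 mm behind the grasp point. The pads swing forward as they close: fully open they stand 13 mm farther back than shut.
Start: joints at [-1.281, 0.13, 1.488, -0, 1.523, -0.085], TCP at [219.672, -558.345, 231.292] pointing down, gripper open.
Joint ranges: [-2.96, 2.96], [-0.89, 2.26], [0.02, 2.5], [-1.34, 4.48], [0, 2.73], [-2.66, 2.66]. Speed limits (rad/s): [2.39, 2.39, 2.79, 3.14, 3.14, 3.14].

## Interface

Orientations are given as a rotation vector (axis times angle).
In Python, from workcell import r gives the robot as it stands. The module is installed in compiled form; this text tells all that it offers.
- The arm moves only by the tool arm_command, never from a script. Its argument "series" is a list of rows, each a list of 3 entries, a list of its own where there are three numbers: the turn, a rotation vector about the tool's x, y, z in parts of the range, where 1.0 means 90 degrees, then the shift along the tool's x, y, z in fractions of the full range, 1 being 75 cm, then the closure, from 0 (fully open) to 1 (shut). A call has 1 to 12 rows; each row is the pose to reach, as a shift and turn from the pose commanded when the call began, along the tool's axes at that moment; what a row does not reach only later rows make up. A row lasts 1/10 s, in which the tool goes at most 50 mm and 8.59 degrees, less where a joint would pass 70% of its speed; a pose out of reach is approached as far as the arm can. A call with a gripper value outside its range is refused whole. The fingers move at their own pace and stop on an object; "grip_force" is the grip in N (left out, the last holds). Time passes only in rows, so rows that repeat a pose let the fingers close. It gives the time, the measured TCP pose, the force, the opening and the grip force at its end, in the units of the state.
- r.observe(): the state, without advancing time (a new reading comes with each control period).
- r.grab_frame(name): name is "scene" or "top" or "wrist"; returns the picture (384x512x3 uint8, red, green, blue); there is no depth.
- r.get_calibration(name): a dict with "mtx" (3x3 intrinsics, pixels), "eye" and "orientation" of the camera in the world. Camera axes: x right, y down, z forward; pixel columns grow to the right and rows downward; lengths in mm; the calibration is good to about 2 mm. A picture is of the moment at which its call begins: read the wrist's pose just before it. get_calibration takes no time and is no camera call; for the wrist camera it gives the pose at the moment of the call.
- r.hand_in(): hands the job in; it is judged then, once.
The state is a dict: "time": time; "joint_positions": joint angles; "qvel": joint speeds; "tau": joint torques, N m; "eef_pos": TCP position; "eef_rot": TCP orientation; "force": force on the tool from outside, world axes, zero at the start; "moment": the same for the moment, N m; "width": finger opening in mm; "gripper_force": force on a finger pad.
Only numpy, scipy, OpenCV 4.12 (cv2) and the standard library are available. Lean on these libraries where they do the work, as an engineer would, in place of code of your own. Each camera call takes 0.05 s, during which the arm holds its last target. There are 200 camera calls.

## Task

Three black absorber glasses that look alike stand in the white stand, 8, 10 and 12 mm thick in any order; a pinch between the fingers where they stand tells which is which. Take the 10 mm one and press it down into the sprung plate holder, upright, until it sits on the holder's stop, then let go. It is glass: pinch it lightly and press it home gently, leave the other two standing in their pockets, and do not disturb the other things on the table.

Things in the scene. Friction and masses are not known exactly. Their poses are not given: they have to be found in the camera images.
- rack: white plastic stand, fixed, 46 x 160 x 24 mm (x, y, z); origin at the centre of its underside, z up. Three pockets in a row along its y, 50 mm apart, 13.5 mm (x) by 43 mm (y), floor 7 mm above the table. In each stands a black glass plate on edge, within 1 mm of the pocket's middle, about 50 to 90 g. Which thickness stands where changes from start to start and is not reported
- rack_a (a point): middle of the top edge of the plate in the stand's +y pocket, 77 mm above the table; axes as the stand's. All plates are 40 mm wide (along y) and 70 mm high; the thickness, 8, 10 or 12 mm, lies along the stand's x. The top 12 mm are ground matt. A finger opening read in a pinch may be up to 1 mm below the true thickness (soft pads)
- rack_b (a point): middle of the top edge of the plate in the stand's middle pocket, 77 mm above the table; axes as the stand's
- rack_c (a point): middle of the top edge of the plate in the stand's -y pocket, 77 mm above the table; axes as the stand's
- holder: black metal plate holder, fixed, 60 mm high, base 86 x 92 x 10 mm; z up, origin on the underside in the plane of the fixed jaw's face (x = 0, looks to -x). The plate goes in from above, its width along y, between the fixed jaw and the sprung jaw on the -x side; cheeks 47 mm apart guide its edges. The glass bears at most 20 N on the stop and a pinch of at most 75 N from each finger
- holder_mouth (a point): middle of the holder's mouth, 60 mm above the table and 5 mm in front of the fixed jaw's face: the centre line of a 10 mm plate that lies against the fixed jaw passes through it; axes as the holder's. Both jaws are tapered at the top: the gap is about 16 mm at the mouth and 7 mm (jaw at rest) from 49 mm above the table down
- holder_base (a point): point on the base (10 mm above the table) straight below holder_mouth. Above it the stop, a ledge with a rubber strip (gives 1 mm for 12 N), carries the plate. It is adjustable: its top is anywhere from 18 to 38 mm above the table and is not reported, so the top edge of a plate that is home is 88 to 108 mm above the table
- jaw (a joint): how far the sprung jaw is pushed open, m: 0 at rest (gap 7 mm), 0.003 with the 10 mm plate in, 0.008 at most. The spring presses the plate with about 3 N; on its way down the plate drags with some 1 to 10 N, most in the taper, and stays where it is left, so it does not fall home by itself. On the stop the force rises steadily
- shim_tin: round tin, 60 mm across and 24 mm high, loose bystander; origin at the centre of its underside
- mirror_mount: black square mirror mount, 46 mm high, loose bystander; origin at the centre of its underside
- lens_ring: black lens ring, 31 mm across, 9 mm high, loose bystander; origin at the centre of its underside
- objective_cap: black round cap, 28 mm across, 12 mm high, loose bystander; origin at the centre of its underside

How it is judged:
By the outcome, as a careful person would: the job done as asked, in the order asked, and still so for the second after the job is handed in, with the robot touching nothing.
It also fails if it takes over 51 s, if anything falls off the work surface, if the arm or the gripper's body presses on something with over 40 N, if the wrist force passes 120 N, or if a joint passes its speed limit or range.

## Working session

There is one attempt and no reset: what is moved stays moved. The work goes in short steps, Python scripts to look and compute and a tool call to move; the robot and the scene stay as the last step left them, time stands still between calls to the robot, and variables do not carry over. Pictures are saved under pics/ and viewed, at most 10 in all, crops included, and the job is handed in when it is done.

Besides the shell and the picture viewer there is one more tool, called in YAML: its name, and indented under it one key for each argument. arm_command: Moves the arm, as the interface text tells. Its arguments: {"type":"object","properties":{"series":{"type":"array","items":{"type":"array"}},"grip_force":{"type":"number"}},"required":["series"]}

```bash
mkdir -p pics
python3 - <<'E'
from workcell import r
import cv2
s=r.observe();print({k:s[k] for k in('time','eef_pos','eef_rot','width','force')})
for n in('scene','top'):
    im=r.grab_frame(n);c=r.get_calibration(n);print(n,c)
    cv2.imwrite(f'pics/{n}0.png',im[:,:,::-1])
E
```

```text
{'time': 0.0, 'eef_pos': array([ 219.55020476, -557.80193421,  230.21813046]), 'eef_rot': array([-3.08474324e+00, -5.85009714e-01,  2.08907864e-04]), 'width': 85.1656361765866, 'force': array([-0.45030367,  0.49277224, -0.40596979])}
scene {'mtx': array([[459.06231914,   0.        , 260.3304958 ],
       [  0.        , 459.06231914, 185.661569  ],
       [  0.        ,   0.        ,   1.        ]]), 'eye': array([ 117.58009627, -936.69421514,  436.78211166]), 'orientation': array([-1.94381154,  0.45328239, -0.31419899])}
top {'mtx': array([[495.84218493,   0.        , 246.62700757],
       [  0.        , 495.84218493, 185.65396008],
       [  0.        ,   0.        ,   1.        ]]), 'eye': array([ 314.17853855, -208.17133505, 1084.95163845]), 'orientation': array([-2.14627364,  2.08989603, -0.18049353])}
```

View pics/scene0.png

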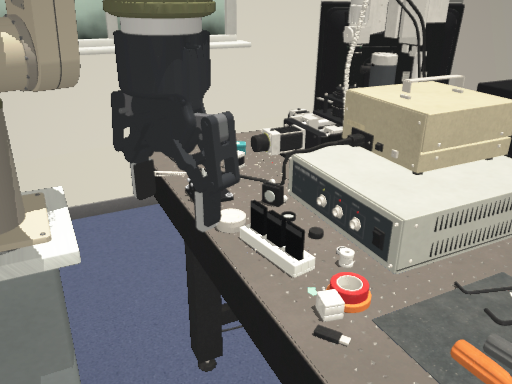

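View pics/top0.png

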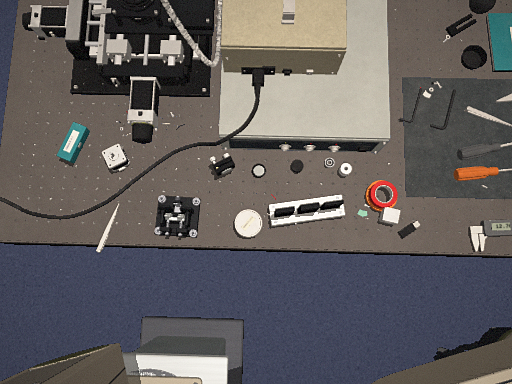

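The scene view shows the white stand with three black plates at about (276,245), and the holder behind the gripper. In the top view the stand is near (306,211), the holder near (178,217) and the tin near (248,222). I'll enlarge the top view around them.

Run:
```python
import cv2
im=cv2.imread('pics/top0.png')
a=cv2.resize(im[185:245,145:225],None,fx=7,fy=7,interpolation=cv2.INTER_CUBIC)
b=cv2.resize(im[185:235,260:354],None,fx=6,fy=6,interpolation=cv2.INTER_CUBIC)
import numpy as np
h=np.zeros((300*1+280+10,800,3),np.uint8)
a=cv2.resize(im[188:244,148:208],None,fx=5,fy=5,interpolation=cv2.INTER_CUBIC)
h[:280,:300]=cv2.convertScaleAbs(a,alpha=1.8,beta=20);h[290:590,:564]=b
cv2.imwrite('pics/crop1.png',h)
```

```text
(no output)
```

View pics/crop1.png

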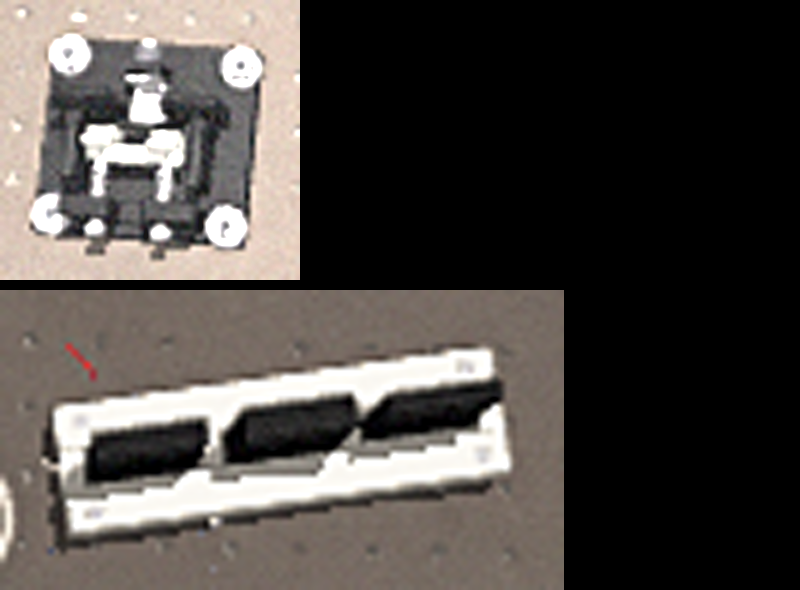

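The crop shows the rack's four top corners at about (269,205), (342,195), (345,215) and (271,226), and the holder's base corners. It doesn't show which way the holder faces, so I need the wrist camera for that.

```bash
cat > h.py <<'E'
import numpy as np, cv2
from scipy.spatial.transform import Rotation as R
from workcell import r
def deproj(c,px,z):
    px=np.atleast_2d(np.array(px,float)); M=R.from_rotvec(c['orientation']).as_matrix()
    d=np.c_[px,np.ones(len(px))]@np.linalg.inv(c['mtx']).T@M.T
    z=np.broadcast_to(z,len(px)); e=np.array(c['eye'])
    return e+d*((z-e[2])/d[:,2])[:,None]
def proj(c,P):
    M=R.from_rotvec(c['orientation']).as_matrix(); q=(np.atleast_2d(P)-c['eye'])@M@c['mtx'].T
    return q[:,:2]/q[:,2:]
def move(P,Rm):
    "tool-frame shift cm / turn deg from present measured pose to target"
    s=r.observe(); R0=R.from_rotvec(s['eef_rot'])
    print('shift cm',np.round(R0.inv().apply(P-s['eef_pos'])/10,2),'turn deg',np.round((R0.inv()*Rm).as_rotvec(degrees=True),2))
E
python3 - <<'E'
from h import *
np.set_printoptions(precision=1,suppress=True)
c=r.get_calibration('top')
k=deproj(c,[(269.2,204.7),(342,194.7),(345.3,214.7),(270.8,225.8)],24);print(k,k.mean(0),np.linalg.norm(k-np.roll(k,1,0),axis=1))
k=deproj(c,[(158.4,195.6),(200.4,197.4),(197,237.6),(154,235.4)],10);print(k,k.mean(0),np.linalg.norm(k-np.roll(k,1,0),axis=1))
print(deproj(c,[(248,222),(221,164),(259,170),(297,166)],[24,40,9,12]))
s=r.observe();w=r.get_calibration('wrist');print(w,s['eef_pos'])
R0=R.from_rotvec(s['eef_rot']);print('R',R0.as_matrix());print('cam in tool',R0.inv().apply(w['eye']-s['eef_pos']),(R0.inv()*R.from_rotvec(w['orientation'])).as_matrix())
E
```

```text
[[ 471.2 -240.    24. ]
 [ 497.2 -397.    24. ]
 [ 453.8 -403.7   24. ]
 [ 425.6 -244.3   24. ]] [ 461.9 -321.2   24. ] [ 45.8 159.1  43.9 161.9]
[[487.2   3.8  10. ]
 [485.6 -89.   10. ]
 [397.3 -85.5  10. ]
 [399.5   8.1  10. ]] [442.4 -40.7  10. ] [87.8 92.8 88.4 93.6]
[[ 432.5 -195.2   24. ]
 [ 555.  -133.6   40. ]
 [ 550.6 -216.3    9. ]
 [ 561.2 -300.2   12. ]]
{'mtx': array([[290.3,   0. , 253.1],
       [  0. , 290.3, 190.7],
       [  0. ,   0. ,   1. ]]), 'eye': array([ 297.7, -528. ,  371.8]), 'orientation': array([ 2.4, -1.6, -0.3])} [ 219.5 -557.9  230.3]
R [[ 0.9  0.4 -0. ]
 [ 0.4 -0.9  0. ]
 [ 0.  -0.  -1. ]]
cam in tool [  83.7    0.6 -141.4] [[-0.  -0.9 -0.3]
 [ 1.  -0.  -0. ]
 [ 0.  -0.3  0.9]]
```

Run:
```python
from h import *
def down(yaw): 
    a=np.radians(yaw); x=[np.cos(a),np.sin(a),0]; z=[0,0,-1]; return R.from_matrix(np.c_[x,np.cross(z,x),z])
move(np.array([462,-321,230.]),down(99.6))
```

```text
shift cm [ 31.23 -13.17   0.06] turn deg [-7.000e-02 -7.000e-02 -7.813e+01]
```

Units first: shifts go in shares of 75 cm and turns go in shares of 90 degrees. So 31.2 cm / 75 = 0.416, 28 cm / 75 = 0.3733, -78.1 degrees / 90 = -0.8678.

arm_command:
  series:
    - [[0,0,-0.0889],[0.04,-0.016,0],0]
    - [[0,0,-0.1778],[0.08,-0.0333,0],0]
    - [[0,0,-0.2667],[0.12,-0.0533,0],0.3]
    - [[0,0,-0.3556],[0.1667,-0.0707,0],0.3]
    - [[0,0,-0.4444],[0.2133,-0.088,0],0.3]
    - [[0,0,-0.5333],[0.2533,-0.1067,0],0.4]
    - [[0,0,-0.6222],[0.3,-0.124,0],0.4]
    - [[0,0,-0.7111],[0.34,-0.1413,0],0.4]
    - [[0,0,-0.7889],[0.3733,-0.16,0],0.4]
    - [[0,0,-0.8678],[0.416,-0.176,0],0.4]
    - [[0,0,-0.8678],[0.416,-0.176,0],0.4]
    - [[0,0,-0.8678],[0.416,-0.176,0],0.4]

```text
time: 1.3
eef_pos: [461.8, -320.7, 230.8]
eef_rot: [-2.027, -2.399, 0.001]
force: [0.2, 0.4, 0.2]
width: 51.1
gripper_force: 0.0
```

```bash
cat >> h.py <<'E'
def down(yaw):
    a=np.radians(yaw); x=[np.cos(a),np.sin(a),0]; z=[0,0,-1]; return R.from_matrix(np.c_[x,np.cross(z,x),z])
def snap(name):
    import pickle
    s=r.observe();c=r.get_calibration('wrist');im=r.grab_frame('wrist')
    pickle.dump(c,open(f'pics/{name}.pkl','wb'));cv2.imwrite(f'pics/{name}.png',im[:,:,::-1])
    print(s['time'],np.round(s['eef_pos'],1),'yaw',np.round(np.degrees(np.arctan2(*R.from_rotvec(s['eef_rot']).as_matrix()[[1,0],0])),2),'w',s['width'],'cam',c['eye'])
    return c,im
E
python3 -c "
from h import *
snap('w1')"
```

```text
1.3 [ 461.8 -320.7  230.8] yaw 99.6 w 51.063141410515726 cam [ 447.96906473 -238.66853798  372.27914857]
```

View pics/w1.png

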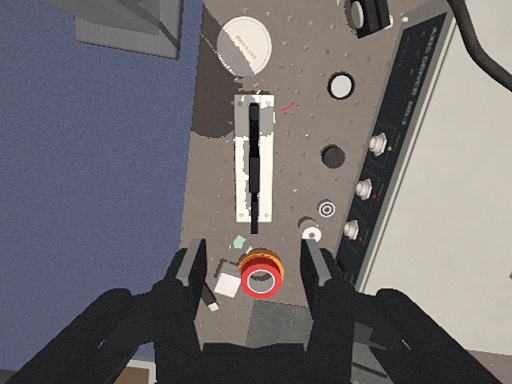

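The stand is centred at about (254,158), with the plate tops in line along column 254, so the yaw looks right. I'll zoom in for precise corners.

Run:
```python
from h import *
import pickle
im=cv2.imread('pics/w1.png');c=pickle.load(open('pics/w1.pkl','rb'))
yaw=np.radians(9.6);ex=np.array([np.cos(yaw),np.sin(yaw),0]);ey=np.array([-ex[1],ex[0],0])
C=np.array([461.9,-321.2,0])
print(proj(c,[C+sx*23*ex+sy*80*ey+[0,0,24] for sx in(-1,1) for sy in(-1,1)]).round(1))
print(proj(c,[C+50*k*ey+[0,0,77] for k in(1,0,-1)]).round(1))
h=cv2.resize(im[85:240,215:295],None,fx=3.8,fy=3.8,interpolation=cv2.INTER_CUBIC)
h=np.hstack([h,cv2.convertScaleAbs(h,alpha=3)])
cv2.imwrite('pics/w1c.png',h);print(h.shape)
```

```text
[[235.8 222.4]
 [233.   94.5]
 [270.7 222.4]
 [273.4  94.5]]
[[253.2 126.7]
 [253.2 174.9]
 [253.2 218.2]]
(589, 608, 3)
```

View pics/w1c.png

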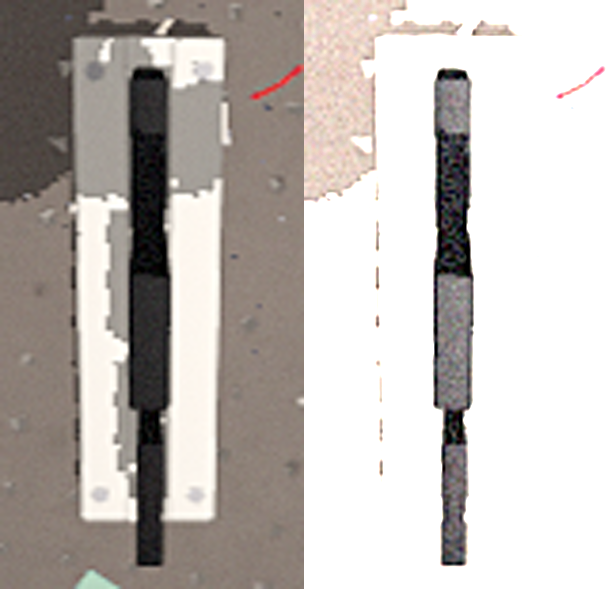

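The projection of my stand estimate fits within about 1 mm: the plate line is at column 254.3, against 253.2 predicted. The plates look about 10, 12 and 8 mm thick from +y to -y, so I'll pinch the +y one first.

```bash
python3 -c "
from h import *
move(np.array([454.6,-271.7,52]),down(99.6))"
```

```text
shift cm [ 5.    0.18 17.89] turn deg [-0.05 -0.02 -0.08]
```

In the tool's units: 17.8 cm / 75 = 0.2373, 17.2 cm / 75 = 0.2293.

arm_command:
  series:
    - [[0,0,0],[0.0333,0.0013,0.0267],0.4]
    - [[0,0,0],[0.0667,0.002,0.0667],0.4]
    - [[0,0,0],[0.0667,0.002,0.12],0.4]
    - [[0,0,0],[0.0667,0.002,0.1667],0.4]
    - [[0,0,0],[0.0667,0.002,0.2067],0.4]
    - [[0,0,0],[0.0667,0.002,0.2293],0.4]
    - [[0,0,0],[0.0667,0.002,0.2373],0.4]
    - [[0,0,0],[0.0667,0.002,0.2373],0.4]
  grip_force: 20

```text
time: 2.15
eef_pos: [453.8, -272.1, 52.6]
eef_rot: [-2.03, -2.396, 0.0]
force: [0.6, 0.6, -0.6]
width: 51.6
gripper_force: 0.0
```

arm_command:
  series:
    - [[0,0,0],[0,0,0],0.6]
    - [[0,0,0],[0,0,0],0.7]
    - [[0,0,0],[0,0,0],0.75]
    - [[0,0,0],[0,0,0],0.8]
    - [[0,0,0],[0,0,0],0.84]
    - [[0,0,0],[0,0,0],0.84]
    - [[0,0,0],[0,0,0],0.84]

```text
time: 2.85
eef_pos: [454.9, -271.7, 53.3]
eef_rot: [-2.028, -2.399, 0.0]
force: [0.4, 0.1, -0.3]
width: 13.5
gripper_force: 0.0
```

arm_command:
  series:
    - [[0,0,0],[0,0,0],0.87]
    - [[0,0,0],[0,0,0],0.9]
    - [[0,0,0],[0,0,0],0.94]
    - [[0,0,0],[0,0,0],1]
    - [[0,0,0],[0,0,0],1]
    - [[0,0,0],[0,0,0],1]
  grip_force: 20

```text
time: 3.45
eef_pos: [454.8, -271.7, 53.3]
eef_rot: [-2.028, -2.399, -0.0]
force: [-0.5, 0.3, -0.4]
width: 9.8
gripper_force: 21.1
```

The pinch reads 9.8 mm, so this is the 10 mm plate. I'll lift it.

In the tool's units: -15 cm / 75 = -0.2, -14 cm / 75 = -0.1867.

arm_command:
  series:
    - [[0,0,0],[0,0,0],1]
    - [[0,0,0],[0,0,-0.0067],1]
    - [[0,0,0],[0,0,-0.02],1]
    - [[0,0,0],[0,0,-0.04],1]
    - [[0,0,0],[0,0,-0.0667],1]
    - [[0,0,0],[0,0,-0.1067],1]
    - [[0,0,0],[0,0,-0.1467],1]
    - [[0,0,0],[0,0,-0.1867],1]
    - [[0,0,0],[0,0,-0.2],1]
    - [[0,0,0],[0,0,-0.2],1]
  grip_force: 32

```text
time: 4.45
eef_pos: [456.0, -272.6, 206.1]
eef_rot: [2.025, 2.395, 0.001]
force: [-0.4, -0.0, -1.5]
width: 9.1
gripper_force: 34.5
```

```bash
python3 -c "
from h import *
move(np.array([442,-130,203.]),down(91.))"
```

```text
shift cm [14.29  0.99  0.26] turn deg [0.21 0.18 8.58]
```

In the tool's units: 14.3 cm / 75 = 0.1907, 13.5 cm / 75 = 0.18, 8.6 degrees / 90 = 0.0956.

arm_command:
  series:
    - [[0,0,0.0111],[0.0133,0.0013,0],1]
    - [[0,0,0.0222],[0.04,0.0027,0],1]
    - [[0,0,0.0444],[0.08,0.0053,0],1]
    - [[0,0,0.0667],[0.12,0.008,0],1]
    - [[0,0,0.0778],[0.16,0.0107,0],1]
    - [[0,0,0.0889],[0.18,0.0133,0],1]
    - [[0,0,0.0956],[0.1907,0.0133,0],1]
    - [[0,0,0.0956],[0.1907,0.0133,0],1]
    - [[0,0,0.0956],[0.1907,0.0133,0],1]

```text
time: 5.35
eef_pos: [440.7, -129.5, 202.6]
eef_rot: [-2.202, -2.24, 0.001]
force: [0.1, 0.2, -0.8]
width: 9.0
gripper_force: 34.4
```

Run:
```python
from h import *
c,im=snap('w2')
print(proj(c,[(442.4,-40.7,10),(442,-40,60)]))
```

```text
5.35 [ 440.7 -129.5  202.6] yaw 91.0 w 8.96241352890492 cam [439.37569433 -46.21362353 344.07506715]
[[256.1304272   85.62230934]
 [256.22149559  83.85807092]]
```

View pics/w2.png

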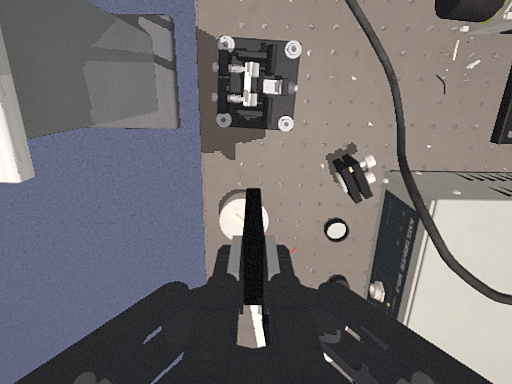

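The wrist view shows the held plate at about (253,240), roughly straight, and the holder at (258,84). I'll zoom on the holder.

Run:
```python
import cv2
im=cv2.imread('pics/w2.png')
h=cv2.resize(im[30:138,208:304],None,fx=5.5,fy=5.5,interpolation=cv2.INTER_CUBIC)
cv2.imwrite('pics/w2c.png',cv2.convertScaleAbs(h,alpha=2.0,beta=15));print(h.shape)
```

```text
(594, 528, 3)
```

View pics/w2c.png

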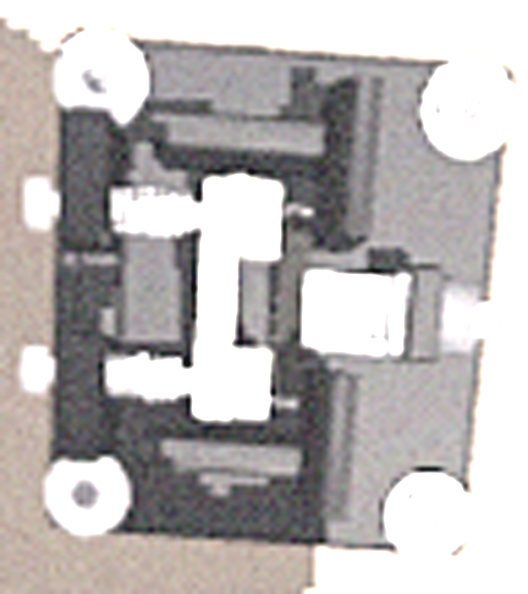

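The springs seem to be on the left (-x), but the fixed jaw's face is unclear. I'll take closer views from two sides and the scene camera, and put them in one picture.

In the tool's units: -7 cm / 75 = -0.0933, -6 cm / 75 = -0.08.

arm_command:
  series:
    - [[0,0,0],[0,-0.0267,0.0133],1]
    - [[0,0,0],[0,-0.0533,0.04],1]
    - [[0,0,0],[0,-0.08,0.0667],1]
    - [[0,0,0],[0,-0.0933,0.08],1]
    - [[0,0,0],[0,-0.0933,0.08],1]
    - [[0,0,0],[0,-0.0933,0.08],1]

```text
time: 6.0
eef_pos: [371.3, -130.9, 143.8]
eef_rot: [2.203, 2.238, 0.0]
force: [-0.2, -0.2, 0.0]
width: 9.5
gripper_force: 34.4
```

```bash
python3 -c "
from h import *
snap('w3'); cv2.imwrite('pics/scene1.png',r.grab_frame('scene')[:,:,::-1])"
```

```text
6.0 [ 371.3 -130.9  143.8] yaw 90.91 w 9.469115344458755 cam [369.94512588 -47.65866618 285.19929101]
```

In the tool's units: 14 cm / 75 = 0.1867, 11 cm / 75 = 0.1467.

arm_command:
  series:
    - [[0,0,0],[0,0.04,0],1]
    - [[0,0,0],[0,0.0933,0],1]
    - [[0,0,0],[0,0.1467,0],1]
    - [[0,0,0],[0,0.1867,0],1]
    - [[0,0,0],[0,0.1867,0],1]
    - [[0,0,0],[0,0.1867,0],1]

```text
time: 6.7
eef_pos: [511.8, -127.8, 143.3]
eef_rot: [-2.201, -2.241, 0.0]
force: [-0.7, 0.2, -1.0]
width: 9.4
gripper_force: 34.4
```

Run:
```python
from h import *
import pickle
snap('w4')
H=np.zeros((600,800,3),np.uint8)
g=lambda a:np.uint8(255*(a/255.)**0.55)
off=[]
for i,n in enumerate(('w3','w4')):
    im=cv2.imread(f'pics/{n}.png');c=pickle.load(open(f'pics/{n}.pkl','rb'))
    u,v=proj(c,[(442,-41,35)])[0]; x0=int(np.clip(u-48,0,416));y0=int(np.clip(v-58,0,268));off.append((n,x0,y0))
    H[:464,i*400:i*400+384]=g(cv2.resize(im[y0:y0+116,x0:x0+96],None,fx=4,fy=4,interpolation=cv2.INTER_CUBIC))
im=cv2.imread('pics/scene1.png');u,v=proj(r.get_calibration('scene'),[(442,-41,30)])[0].astype(int);print(u,v,off)
H[470:600,:360]=g(cv2.resize(im[v-22:v+21,u-60:u+60],(360,130),interpolation=cv2.INTER_CUBIC))
cv2.imwrite('pics/m1.png',H)
```

```text
6.7 [ 511.8 -127.8  143.3] yaw 91.03 w 9.443386734620844 cam [510.37064087 -44.53774881 284.71694254]
207 182 [('w3', 293, 25), ('w4', 120, 26)]
```

View pics/m1.png

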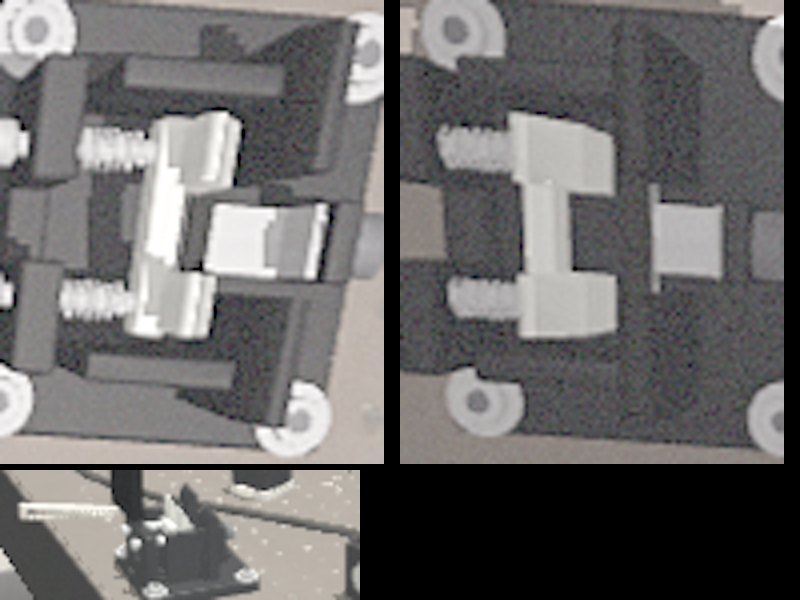

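The montage settles it: the silver sprung jaw with its springs is on the left (-x), the black fixed jaw is on the right, and the stop slider is mid-right. So the holder's x is about world +x. Next I'll measure yaw and face positions numerically.

Run:
```python
from h import *
import pickle
np.set_printoptions(precision=1,suppress=True,linewidth=200)
L=lambda n:(cv2.cvtColor(cv2.imread(f'pics/{n}.png'),cv2.COLOR_BGR2GRAY),pickle.load(open(f'pics/{n}.pkl','rb')))
im,c=L('w2')
cr=lambda p:np.array(p)/5.5+[208,30]-[.4,.4]
k=deproj(c,cr([(100,78),(465,110),(428,515),(88,495)]),12);print('bolts',k[:,:2],k.mean(0))
for a,b in((0,3),(1,2)): d=k[a]-k[b];print('yaw y',np.degrees(np.arctan2(-d[0],d[1])))
for a,b in((0,1),(3,2)): d=k[b]-k[a];print('yaw x',np.degrees(np.arctan2(d[1],d[0])))
print('ear faces z49',deproj(c,cr([(285,218),(272,382)]),49)[:,:2]);print('cheek inner z60',deproj(c,cr([(240,155),(233,440)]),60)[:,:2])
print('strip left edges z60',deproj(c,cr([(345,165),(330,455)]),60)[:,:2],'right',deproj(c,cr([(380,165),(355,455)]),60)[:,:2])
yaw=np.radians(-2.5);ex=np.array([np.cos(yaw),np.sin(yaw),0]);ey=np.array([-ex[1],ex[0],0])
O=np.array([440,-41,0])
xs=np.arange(-16,32,1.)
print('x',xs.astype(int))
for n in('w2','w3','w4'):
    im,c=L(n)
    for z in(60,49):
        for y0 in(13,-13,28,-28):
            P=np.array([[O+x*ex+(y0+d)*ey+[0,0,z] for d in np.arange(-3,4)] for x in xs]).reshape(-1,3)
            p=proj(c,P).astype(np.float32)
            v=cv2.remap(im,p[:,:1],p[:,1:],1).reshape(len(xs),7).mean(1)
            print(n,z,y0,v.astype(int))
```

```text
bolts [[410.3  -0.7]
 [479.   -5. ]
 [476.  -79.8]
 [406.8 -77. ]] [443.  -40.6  12. ]
yaw y -2.606544628541216
yaw y -2.2980394734330405
yaw x -3.560510684857237
yaw x -2.316791943740247
ear faces z49 [[444.8 -26.8]
 [443.2 -53.6]]
cheek inner z60 [[437.1 -18.2]
 [436.6 -62.9]]
strip left edges z60 [[454.2 -19.4]
 [453.3 -65.1]] right [[459.9 -19.3]
 [457.6 -65. ]]
x [-16 -15 -14 -13 -12 -11 -10  -9  -8  -7  -6  -5  -4  -3  -2  -1   0   1   2   3   4   5   6   7   8   9  10  11  12  13  14  15  16  17  18  19  20  21  22  23  24  25  26  27  28  29  30  31]
w2 60 13 [172 174 168 167 164 137 133 224 238 180 180 204 239 195 164 182 193 203 219 173  46  54  51  57  54  33  27  30  31  34  40  50  56  58  66  78  77  76  78  75  79  79  79  80  81  80  80  79]
w2 60 -13 [176 168 171 168 148 130 166 220 198 179 179 214 239 196 163 182 193 205 216 149  49  47  45  49  43  30  25  30  32  35  51  69  68  58  68  84  84  83  83  84  82  85  84  83  83  83  83  84]
w2 60 28 [ 57  65  63  64  64  64  64  68  73  72  73  72  72  73  74  73  74  72  68  63  60  59  57  59  60  48  27  28  32  3
[... 3504 characters left out ...]
 110 107 107 108 110 139 162 163 142 143 144 145 147 147 149 151 152 152 143 141 142 142 146 115  39  26  33  32  35  30  30  33  29  26  26  29  28  29  26  28  35  38  38  39  38  39]
w4 49 -13 [118 119 120 117 119 116 120 142 160 162 143 145 146 146 147 147 149 149 152 151 142 143 142 144 149 107  31  28  33  33  33  31  27  30  28  26  28  27  27  25  28  29  33  35  33  36  37  35]
w4 49 28 [57 56 51 55 58 57 45 33 33 33 35 36 36 35 37 34 38 36 36 35 37 37 35 36 37 34 29 30 33 37 36 35 27 27 26 26 28 23 28 27 27 28 35 42 41 40 41 39]
w4 49 -28 [78 77 71 75 76 71 47 29 31 32 33 33 34 32 29 35 34 33 34 33 34 32 37 33 35 32 30 29 32 34 34 30 28 29 27 27 26 26 27 26 28 30 34 34 34 32 34 35]
```

Measurements in holder coordinates (relative to (440,-41)):

| Feature | Measured |
|---|---|
| Yaw | about -2.5° |
| Sprung jaw face | +3.1 |
| Fixed jaw face | about +9.8 |
| Fixed jaw mouth edge | +14 |
| Gap | about 6.7 mm (7 given) |

Next I'll check the held plate's pose against the wrist calibration.

Run:
```python
from h import *
import pickle
c=pickle.load(open('pics/w2.pkl','rb'));im=cv2.imread('pics/w2.png')
im=np.uint8(255*(im/255.)**0.5)
s0=np.array([440.7,-129.5,202.6]);Rt=down(91.0)
f=4.4; x0,y0=205,180
H=cv2.resize(im[y0:y0+130,x0:x0+95],None,fx=f,fy=f,interpolation=cv2.INTER_CUBIC)
H2=H.copy()
for z in(-24,46):
    P=s0+Rt.apply([(sx*20,sy*5,z) for sx,sy in((1,1),(1,-1),(-1,-1),(-1,1))]);p=proj(c,P);print(z,p.round(1).tolist())
    cv2.polylines(H2,[np.int32((p-[x0,y0]+.5)*f)],True,(0,255,0) if z<0 else (0,0,255),1)
cv2.imwrite('pics/plate.png',np.hstack([H,H2[:,:380]])[:598,:800])
```

```text
-24 [[264.0, 238.5], [242.0, 238.5], [243.0, 310.1], [263.1, 310.1]]
46 [[260.4, 189.1], [245.8, 189.1], [246.2, 241.3], [260.0, 241.3]]
```

View pics/plate.png

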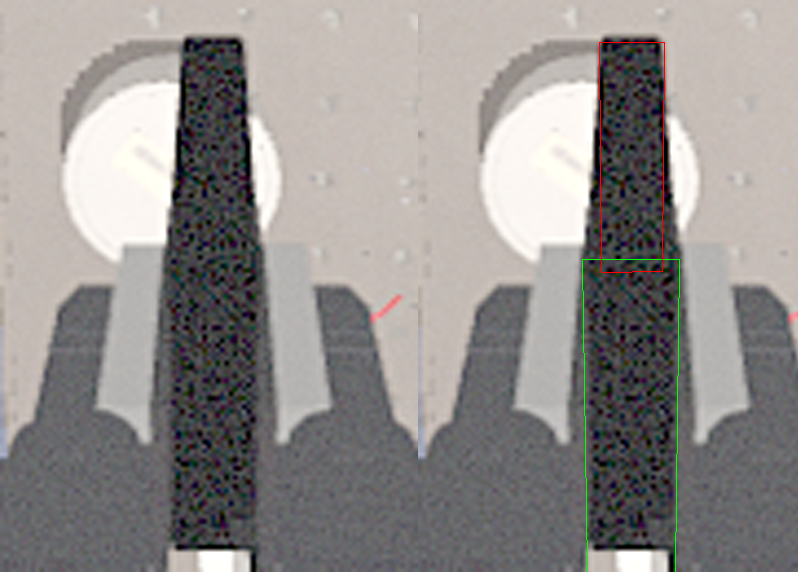

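The plate is centred in the fingers: its bottom edge is at column 631 against 632 predicted. It hangs straight, perhaps 2 mm lower in the grip. I'll go above the holder.

```bash
python3 -c "
from h import *
move(np.array([444.4,-41.5,125.]),down(87.5));print(r.observe()['force'])"
```

```text
shift cm [ 8.75 -6.52  1.84] turn deg [-0.02 -0.    3.51]
[ 0.22686771  0.50972345 -1.12102069]
```

In the tool's units: 8.75 cm / 75 = 0.1167, 8.7 cm / 75 = 0.116, 3.5 degrees / 90 = 0.0389.

arm_command:
  series:
    - [[0,0,0.0111],[0.0267,-0.02,0],1]
    - [[0,0,0.0222],[0.0533,-0.04,0],1]
    - [[0,0,0.0333],[0.0867,-0.0667,0],1]
    - [[0,0,0.0389],[0.1067,-0.08,0.0067],1]
    - [[0,0,0.0389],[0.116,-0.0867,0.0133],1]
    - [[0,0,0.0389],[0.1167,-0.0867,0.02],1]
    - [[0,0,0.0389],[0.1167,-0.0867,0.024],1]
    - [[0,0,0.0389],[0.1167,-0.0867,0.024],1]
    - [[0,0,0.0389],[0.1167,-0.0867,0.024],1]
    - [[0,0,0.0389],[0.1167,-0.0867,0.024],1]

```text
time: 7.75
eef_pos: [444.8, -42.0, 125.4]
eef_rot: [2.27, 2.171, -0.0]
force: [0.2, 0.6, -0.4]
width: 9.6
gripper_force: 34.4
```

Run:
```python
from h import *
c,im=snap('w5');s=r.observe();print(s['force'],s['moment'],s['joint_positions'].round(2))
move(np.array([444.4,-41.5,125.]),down(87.5))
```

```text
7.75 [444.8 -42.  125.4] yaw 87.44 w 9.556928727209817 cam [448.55236982  41.23260746 266.87784409]
[-0.44028535 -0.76030304 -0.82535618] [-0.02533532  0.00692904 -0.02277496] [-0.21 -0.22  2.02  0.    1.34 -0.16]
shift cm [ 0.03 -0.04  0.04] turn deg [ 0.01 -0.   -0.05]
```

In the tool's units: 2.2 cm / 75 = 0.0293, 1.6 cm / 75 = 0.0213.

arm_command:
  series:
    - [[0,0,0],[0,-0.0005,0.0067],1]
    - [[0,0,0],[0,-0.0005,0.0133],1]
    - [[0,0,0],[0,-0.0005,0.0187],1]
    - [[0,0,0],[0,-0.0005,0.0213],1]
    - [[0,0,0],[0,-0.0005,0.024],1]
    - [[0,0,0],[0,-0.0005,0.0267],1]
    - [[0,0,0],[0,-0.0005,0.0293],1]
    - [[0,0,0],[0,-0.0005,0.0293],1]

```text
time: 8.6
eef_pos: [443.9, -41.4, 103.1]
eef_rot: [-2.27, -2.172, 0.0]
force: [0.2, -0.2, -1.2]
width: 9.3
gripper_force: 34.4
```

In the tool's units: 0.4 cm / 75 = 0.0053, 0.3 cm / 75 = 0.004.

arm_command:
  series:
    - [[0,0,0],[0,0,0.0013],1]
    - [[0,0,0],[0,0,0.0027],1]
    - [[0,0,0],[0,0,0.004],1]
    - [[0,0,0],[0,0,0.0053],1]
    - [[0,0,0],[0,0,0.0053],1]

```text
time: 9.1
eef_pos: [444.7, -41.6, 99.7]
eef_rot: [2.269, 2.171, 0.001]
force: [1.9, 0.1, 1.0]
width: 9.1
gripper_force: 34.7
```

In the tool's units: 0.4 cm / 75 = 0.0053, 0.3 cm / 75 = 0.004.

arm_command:
  series:
    - [[0,0,0],[0,0,0.0013],1]
    - [[0,0,0],[0,0,0.0027],1]
    - [[0,0,0],[0,0,0.004],1]
    - [[0,0,0],[0,0,0.0053],1]
    - [[0,0,0],[0,0,0.0053],1]

```text
time: 9.6
eef_pos: [444.2, -41.5, 95.3]
eef_rot: [2.27, 2.172, 0.0]
force: [2.4, 0.3, 2.7]
width: 9.4
gripper_force: 34.9
```

In the tool's units: 0.6 cm / 75 = 0.008, 0.5 cm / 75 = 0.0067.

arm_command:
  series:
    - [[0,0,0],[0,0,0.0013],1]
    - [[0,0,0],[0,0,0.0027],1]
    - [[0,0,0],[0,0,0.004],1]
    - [[0,0,0],[0,0,0.0053],1]
    - [[0,0,0],[0,0,0.0067],1]
    - [[0,0,0],[0,0,0.008],1]
    - [[0,0,0],[0,0,0.008],1]

```text
time: 10.3
eef_pos: [443.9, -41.5, 89.1]
eef_rot: [-2.27, -2.172, 0.0]
force: [4.5, 0.6, -1.2]
width: 9.3
gripper_force: 34.4
```

In the tool's units: 0.3 cm / 75 = 0.004, 0.2 cm / 75 = 0.0027.

arm_command:
  series:
    - [[0,0,0],[0,0,0.0013],1]
    - [[0,0,0],[0,0,0.0027],1]
    - [[0,0,0],[0,0,0.004],1]
    - [[0,0,0],[0,0,0.004],1]

```text
time: 10.7
eef_pos: [443.9, -41.5, 86.1]
eef_rot: [-2.27, -2.172, 0.0]
force: [3.8, -0.2, -0.8]
width: 9.3
gripper_force: 34.5
```

In the tool's units: 0.13 cm / 75 = 0.0017, 0.06 cm / 75 = 0.0008.

arm_command:
  series:
    - [[0,0,0],[0,0,0.0008],1]
    - [[0,0,0],[0,0,0.0017],1]
    - [[0,0,0],[0,0,0.0017],1]
  grip_force: 25

```text
time: 11.0
eef_pos: [444.0, -41.5, 84.9]
eef_rot: [-2.27, -2.172, 0.0]
force: [3.9, 0.4, -0.8]
width: 9.4
gripper_force: 34.6
```

arm_command:
  series:
    - [[0,0,0],[0,0,0],1]

```text
time: 11.1
eef_pos: [444.0, -41.5, 84.9]
eef_rot: [-2.27, -2.172, 0.0]
force: [2.8, -0.0, -0.4]
width: 9.1
gripper_force: 34.6
```

In the tool's units: 0.14 cm / 75 = 0.0019, 0.07 cm / 75 = 0.0009.

arm_command:
  series:
    - [[0,0,0],[0,0,0.0009],1]
    - [[0,0,0],[0,0,0.0019],1]
    - [[0,0,0],[0,0,0.0019],1]

```text
time: 11.4
eef_pos: [444.0, -41.5, 83.5]
eef_rot: [-2.27, -2.172, -0.0]
force: [3.5, -0.3, -0.0]
width: 9.3
gripper_force: 34.6
```

arm_command:
  series:
    - [[0,0,0],[0,0,0.0009],1]
    - [[0,0,0],[0,0,0.0019],1]
    - [[0,0,0],[0,0,0.0019],1]

```text
time: 11.7
eef_pos: [444.0, -41.5, 82.1]
eef_rot: [-2.27, -2.172, 0.0]
force: [3.6, -1.4, -0.8]
width: 9.4
gripper_force: 34.6
```

In the tool's units: 0.14 cm / 75 = 0.0019, 0.07 cm / 75 = 0.0009.

arm_command:
  series:
    - [[0,0,0],[0,0,0.0009],1]
    - [[0,0,0],[0,0,0.0019],1]
    - [[0,0,0],[0,0,0.0019],1]

```text
time: 12.0
eef_pos: [444.0, -41.5, 80.7]
eef_rot: [-2.27, -2.172, 0.0]
force: [4.5, -0.7, -0.8]
width: 9.3
gripper_force: 34.6
```

In the tool's units: 0.14 cm / 75 = 0.0019, 0.07 cm / 75 = 0.0009.

arm_command:
  series:
    - [[0,0,0],[0,0,0.0009],1]
    - [[0,0,0],[0,0,0.0019],1]
    - [[0,0,0],[0,0,0.0019],1]

```text
time: 12.3
eef_pos: [444.0, -41.5, 79.3]
eef_rot: [-2.27, -2.172, 0.0]
force: [3.6, -0.5, -0.7]
width: 9.8
gripper_force: 34.6
```

In the tool's units: 0.14 cm / 75 = 0.0019, 0.07 cm / 75 = 0.0009.

arm_command:
  series:
    - [[0,0,0],[0,0,0.0009],1]
    - [[0,0,0],[0,0,0.0019],1]
    - [[0,0,0],[0,0,0.0019],1]

```text
time: 12.6
eef_pos: [444.0, -41.5, 77.9]
eef_rot: [-2.27, -2.172, 0.0]
force: [3.0, -1.0, 0.4]
width: 9.1
gripper_force: 34.6
```

In the tool's units: 0.14 cm / 75 = 0.0019, 0.07 cm / 75 = 0.0009.

arm_command:
  series:
    - [[0,0,0],[0,0,0.0009],1]
    - [[0,0,0],[0,0,0.0019],1]
    - [[0,0,0],[0,0,0.0019],1]

```text
time: 12.9
eef_pos: [444.0, -41.5, 76.5]
eef_rot: [-2.27, -2.172, 0.0]
force: [4.3, 0.7, -0.1]
width: 9.3
gripper_force: 34.6
```

In the tool's units: 0.14 cm / 75 = 0.0019, 0.07 cm / 75 = 0.0009.

arm_command:
  series:
    - [[0,0,0],[0,0,0.0009],1]
    - [[0,0,0],[0,0,0.0019],1]
    - [[0,0,0],[0,0,0.0019],1]

```text
time: 13.2
eef_pos: [444.0, -41.5, 75.1]
eef_rot: [-2.27, -2.172, 0.0]
force: [2.9, -0.4, 0.3]
width: 9.2
gripper_force: 34.6
```

In the tool's units: 0.14 cm / 75 = 0.0019, 0.07 cm / 75 = 0.0009.

arm_command:
  series:
    - [[0,0,0],[0,0,0.0009],1]
    - [[0,0,0],[0,0,0.0019],1]
    - [[0,0,0],[0,0,0.0019],1]

```text
time: 13.5
eef_pos: [444.0, -41.5, 73.7]
eef_rot: [-2.27, -2.172, 0.0]
force: [4.3, -0.3, 0.8]
width: 9.4
gripper_force: 34.6
```

In the tool's units: 0.14 cm / 75 = 0.0019, 0.07 cm / 75 = 0.0009.

arm_command:
  series:
    - [[0,0,0],[0,0,0.0009],1]
    - [[0,0,0],[0,0,0.0019],1]
    - [[0,0,0],[0,0,0.0019],1]

```text
time: 13.8
eef_pos: [444.0, -41.5, 72.3]
eef_rot: [-2.27, -2.172, 0.0]
force: [3.3, -0.4, -0.0]
width: 9.0
gripper_force: 34.6
```

In the tool's units: 0.14 cm / 75 = 0.0019, 0.07 cm / 75 = 0.0009.

arm_command:
  series:
    - [[0,0,0],[0,0,0.0009],1]
    - [[0,0,0],[0,0,0.0019],1]
    - [[0,0,0],[0,0,0.0019],1]

```text
time: 14.1
eef_pos: [444.0, -41.5, 70.9]
eef_rot: [-2.27, -2.172, 0.0]
force: [3.6, 0.0, -1.0]
width: 9.4
gripper_force: 34.6
```

In the tool's units: 0.14 cm / 75 = 0.0019, 0.07 cm / 75 = 0.0009.

arm_command:
  series:
    - [[0,0,0],[0,0,0.0009],1]
    - [[0,0,0],[0,0,0.0019],1]
    - [[0,0,0],[0,0,0.0019],1]

```text
time: 14.4
eef_pos: [444.0, -41.5, 69.5]
eef_rot: [-2.27, -2.172, 0.0]
force: [3.9, -0.8, -0.0]
width: 9.2
gripper_force: 34.6
```

In the tool's units: 0.14 cm / 75 = 0.0019, 0.07 cm / 75 = 0.0009.

arm_command:
  series:
    - [[0,0,0],[0,0,0.0009],1]
    - [[0,0,0],[0,0,0.0019],1]
    - [[0,0,0],[0,0,0.0019],1]

```text
time: 14.7
eef_pos: [444.0, -41.5, 68.0]
eef_rot: [-2.27, -2.172, 0.0]
force: [3.9, -0.8, -0.3]
width: 9.3
gripper_force: 34.6
```

In the tool's units: 0.14 cm / 75 = 0.0019, 0.07 cm / 75 = 0.0009.

arm_command:
  series:
    - [[0,0,0],[0,0,0.0009],1]
    - [[0,0,0],[0,0,0.0019],1]
    - [[0,0,0],[0,0,0.0019],1]

```text
time: 15.0
eef_pos: [444.2, -41.5, 67.1]
eef_rot: [2.27, 2.172, 0.0]
force: [2.2, -0.9, 5.0]
width: 9.2
gripper_force: 35.2
```

In the tool's units: 0.05 cm / 75 = 0.0007, 0.03 cm / 75 = 0.0004.

arm_command:
  series:
    - [[0,0,0],[0,0,0.0004],1]
    - [[0,0,0],[0,0,0.0007],1]
    - [[0,0,0],[0,0,0.0007],1]

```text
time: 15.3
eef_pos: [444.3, -41.5, 67.0]
eef_rot: [2.27, 2.172, 0.0]
force: [-0.2, 0.8, 8.7]
width: 9.3
gripper_force: 35.8
```

Contact shows as a steady rise (5 to 8.7 N) with the fingertips well above the holder's top, so this is the stop. I'll let go.

arm_command:
  series:
    - [[0,0,0],[0,0,0],0.85]
    - [[0,0,0],[0,0,0],0.8]
    - [[0,0,0],[0,0,0],0.7]
    - [[0,0,0],[0,0,0],0.6]
    - [[0,0,0],[0,0,0],0.6]
    - [[0,0,0],[0,0,0],0.6]

```text
time: 15.9
eef_pos: [443.9, -41.5, 66.2]
eef_rot: [-2.27, -2.172, 0.0]
force: [0.1, 0.0, -0.0]
width: 34.2
gripper_force: 0.0
```

In the tool's units: -13 cm / 75 = -0.1733, -12 cm / 75 = -0.16.

arm_command:
  series:
    - [[0,0,0],[0,0,-0.0133],0.6]
    - [[0,0,0],[0,0,-0.04],0.6]
    - [[0,0,0],[0,0,-0.08],0.6]
    - [[0,0,0],[0,0,-0.1333],0.6]
    - [[0,0,0],[-0.04,0,-0.16],0.6]
    - [[0,0,0],[-0.0933,0,-0.1733],0.6]
    - [[0,0,0],[-0.1333,0,-0.1733],0.6]
    - [[0,0,0],[-0.1333,0,-0.1733],0.6]
    - [[0,0,0],[-0.1333,0,-0.1733],0.6]

```text
time: 16.8
eef_pos: [439.5, -141.7, 196.8]
eef_rot: [2.272, 2.17, 0.001]
force: [0.1, -0.3, -0.2]
width: 34.5
gripper_force: 0.0
```

Run:
```python
from h import *
c,im=snap('w6');im=im[:,:,::-1]
sc=r.grab_frame('scene')[:,:,::-1];cs=r.get_calibration('scene');tp=r.grab_frame('top')[:,:,::-1]
g=lambda a:np.uint8(255*(a/255.)**0.55)
f=4.5;u,v=proj(c,[(443,-41,50)])[0];x0=int(u-48);y0=int(max(v-60,0))
A=cv2.resize(g(im[y0:y0+130,x0:x0+96]),None,fx=f,fy=f,interpolation=cv2.INTER_CUBIC)
a=np.radians(-2.5);ex=np.array([np.cos(a),np.sin(a),0]);ey=np.array([-ex[1],ex[0],0])
for top,col in((88,(0,255,0)),(92,(0,0,255))):
    p=proj(c,[np.array([444.8,-41.2,top])+sx*5*ex+sy*20*ey for sx,sy in((1,1),(1,-1),(-1,-1),(-1,1))])
    cv2.polylines(A,[np.int32((p-[x0,y0]+.5)*f)],True,col,1)
H=np.zeros((600,800,3),np.uint8);H[:585,:432]=A
u,v=proj(cs,[(443,-41,50)])[0].astype(int)
H[:280,440:800]=g(cv2.resize(sc[v-35:v+35,u-45:u+45],(360,280),interpolation=cv2.INTER_CUBIC))
H[290:450,440:800]=cv2.resize(tp[170:250,140:360][:, :],(360,131+29))
H[455:600,440:640]=cv2.resize(sc[190:275,220:330],(200,145))
cv2.imwrite('pics/end.png',H)
```

```text
16.8 [ 439.5 -141.7  196.8] yaw 87.37 w 34.45821269798566 cam [443.3779353  -58.5974291  338.28916194]
```

View pics/end.png

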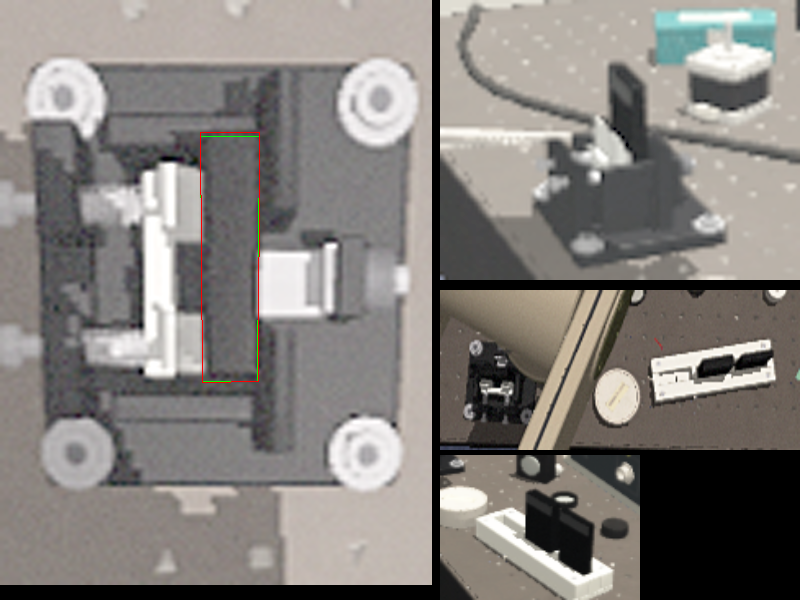

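The wrist view shows the plate's top edge matching the predicted outline, columns 202 to 258, upright between the jaws. The stand still holds the other two plates, and the tin, cap and ring look undisturbed. I'll hand in.

```bash
python3 -c "
from workcell import r
print(r.hand_in())"
```

```text
the job is handed in; nothing more can be done
None
```

I pressed the 10 mm glass upright onto the holder's stop with about 9 N and let go. The last pictures show the other two still standing in their pockets, and I handed the job in at about 17 s without getting a verdict back.

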